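# Gauge the plate depth in the blue rinsing pot

### The job

Take the depth gauge by the yellow handle of its probe and swing its arm round until the probe hangs over the blue pot, then lower the probe gently until its foot rests on the drainer plate inside. Leave the probe there, then swing the gauge's red-topped lock lever fully closed (towards the column) so that the reading is kept; do not lock it at any other height, and leave the pots and the other things on the bench where they are.

Things in the scene. Friction and masses are not known exactly. Their poses are not given: they have to be found in the camera images.
- probe_handle (a point): Yellow upright round handle at the top of the gauge's probe, 24 mm diameter, 46 mm high; the point is its centre. Below it is a 10 mm steel rod that goes down through the arm's end block. The probe slides straight up and down in the arm (friction about 3.5 N, weight 2.5 N: it stays where it is left while unlocked).
- probe_tip (a point): Centre of the underside of the probe's brass foot (16 mm diameter), 170 mm straight below the handle's centre. At the start it hangs about 95 to 105 mm above the bench, higher than the pots' rims.
- gauge_column (a point): Axis of the fixed upright column, 125 mm above the bench. The grey arm (26 mm wide, top 150 mm above the bench; cap at the column 157 mm) turns about it; the probe's axis is 190 mm from it. The point's axes turn with the arm: x points from the probe to the column, z up. The base is a 110 mm square plate, 12 mm thick, fixed to the bench.
- swing_arm (a joint): Angle of the arm about the column, rad, -1.2 to 1.5, growing anticlockwise seen from above. Stays where left (friction 1.2 N m, some 6 N at the probe).
- probe (a joint): How far the probe is lowered, m: 0 fully up (foot 105 mm above the bench), at most 0.1.
- lock_pin (a point): Centre of the red upright pin (16 mm diameter, from 163 to 212 mm above the bench) at the end of the lock lever, a level 10 mm steel bar at 161 mm height. The lever turns about a vertical pivot on top of the arm, 75 mm from the column's axis and 115 mm from the probe's; the pin is 60 mm from the pivot, on the +y side of the arm in gauge_column's axes.
- lock (a joint): Lock lever, rad: 0 fully open (the lever slants 0.6 rad from square to the arm, towards the probe), 1.2 fully closed against its stop (slants 0.6 rad towards the column); at the start 0 to 0.3. Closing turns it clockwise seen from above. Light (about 2.5 N at the pin), stays where left. The lock is light: knocking the probe's handle afterwards can still shift it.
- blue_plate_top (a point): Centre of the top of the aluminium drainer plate (61 mm square, four dark spots) inside the blue pot, 12 to 37 mm above the bench, different every time; it is stiff and does not sink under the probe.
- blue_pot_rim (a point): Centre of the mouth of the blue square pot, 65 mm above the bench; the pot is 70 mm square outside, 62 mm inside, loose, 0.45 kg.
- green_pot_rim (a point): Centre of the mouth of a green pot of the same shape, to be left alone.
- white_pot_rim (a point): Centre of the mouth of a white pot of the same shape, to be left alone.
- reagent: Clear bottle with a blue cap, 64 mm diameter, 150 mm high; origin under its centre. Leave alone.
- beaker: Glass beaker, 72 mm diameter, 80 mm high; origin under its centre. Leave alone.
- jar: White jar with a red cap, 56 mm diameter, 60 mm high; origin under its centre. Leave alone.
- case: Black flat case, 120 x 75 x 16 mm; origin under its centre. Leave alone.
Things that resemble listed ones, but are neither listed nor needed, are in the scene too. There is more than one size of the part that bears blue_plate_top; the job needs the larger.

How it is judged:
By the outcome, as a careful person would: the job done as asked, in the order asked, and still so for the second after the job is handed in, with the robot touching nothing.
It also fails if it takes over 61 s, if anything falls off the work surface, if the arm or the gripper's body presses on something with over 40 N, if the wrist force passes 120 N, or if a joint passes its speed limit or range.

### The arm

A 6-joint arm with a two-finger parallel gripper is mounted at the origin on the work surface. World frame = base frame: x ahead of the robot, y to its left, z up, the work surface at z = 0. Lengths are in m, angles in rad, forces in N, time in s.
With the tool pointing down it reaches from about 0.275 to 0.85 m from the base axis. Payload 19 kg.
Tool frame: the origin (TCP) lies on the front face of the gripper's body, between the roots of the fingers; the fingertips stand 73 mm ahead of it and the grasp point (between the pads) lies 54 mm ahead of it (bot.tcp_to_grasp is the distance from the TCP to the grasp point, in m); y points along the fingers, z is the direction in which the jaws open and shut, and the axes are right-handed (so a half turn about y gives the same grasp; the last joint's range is limited). The gripper opens to 85 mm and grips with 20 to 120 N. Pads are 22 mm wide; open, the fingers measure 114 mm over their backs; the gripper's body (76 mm by 85 mm) begins 54 mm behind the grasp point. The pads swing forward as they close: fully open they stand 13 mm farther back than shut.
Start: joints at [-1.351, 0.15, 1.437, -0, 1.554, -0.134], TCP at [0.199, -0.539, 0.304] pointing down, gripper open.
Joint ranges: [-2.8, 2.8], [-0.68, 2.1], [0.12, 2.68], [-1.39, 4.53], [0.16, 2.79], [-2.81, 2.81]. Speed limits (rad/s): [1.89, 1.89, 2.22, 3.01, 3.01, 3.01].

### API

Orientations are given as a unit quaternion [x, y, z, w].
In Python, from cell import bot gives the robot as it stands. Calls block until the motion is done:
- bot.goto(position, orientation): joint-space move of the TCP to a pose.
- bot.move_linear(position, rot=None, max_speed=0.15): straight line of the TCP; rot=None keeps the orientation; max_speed is the mean speed in m/s.
- bot.move_joints(angles): joint-space move.
- bot.command_gripper(opening): opening from 0.0 (shut) to 1.0 (fully open); the grip force is fixed at half the most; returns when the fingers have stopped.
- bot.wait(seconds).
- bot.inverse_kinematics(position, orientation): joint angles nearest the present ones, or None.
- bot.state(): the state.
- bot.read_camera(name): name is "scene" or "top" or "wrist"; returns a dict with "image" (400x640x3 uint8, red, green, blue), "camera_matrix" (3x3 intrinsics, pixels), "rvec" (rotation vector, rad) and "tvec" (3), from world to camera coordinates, as OpenCV has them; the wrist camera has in their place "T_tool_cam" (4x4, takes a point from camera to tool coordinates, whose origin is the TCP and whose axes are the tool frame's). Camera axes: x right, y down, z forward; pixel columns grow to the right and rows downward; lengths in m; the calibration is good to about 2 mm. A picture is of the moment at which its call begins: read the wrist's pose just before it. There is no depth.
A pose or a line that the arm cannot do raises bot.PlanningError and nothing moves.
- bot.job_done(): hands the job in, once; it reports no verdict.
The state is a dict: "time": time; "joints": joint angles; "joint_vel": joint speeds; "tau": joint torques, N m; "position": TCP position; "ee_rot": TCP orientation; "force": force on the tool from outside, world axes, zero at the start; "wrist_torque": the same for the moment, N m; "width": opening from 0.0 (shut) to 1.0 (fully open).
Only numpy, scipy, OpenCV 4.12 (cv2) and the standard library are available. Lean on these libraries where they do the work, as an engineer would, in place of code of your own. Each camera call takes 0.05 s, during which the arm holds its last target.

## Working session

There is one attempt and no reset: what is moved stays moved. The work goes in short steps, each a Python script; the robot and the scene stay as the last script left them, time stands still between calls to the robot, and variables do not carry over. Pictures are saved under pics/ and viewed, and the job is handed in when it is done.

```bash
mkdir -p pics; ls; cat > h.py <<'E'
import numpy as np, cv2
from cell import bot
from scipy.spatial.transform import Rotation as R
def save(name,img,): cv2.imwrite(f'pics/{name}.png',cv2.cvtColor(img,cv2.COLOR_RGB2BGR))
def cam(c):
    K=np.array(c['camera_matrix']);Rm,_=cv2.Rodrigues(np.array(c['rvec'],float));t=np.array(c['tvec'],float).ravel()
    return K,Rm,t
def ray(c,u,v):
    K,Rm,t=cam(c);d=Rm.T@np.linalg.inv(K)@np.array([u,v,1.]);return -Rm.T@t,d/np.linalg.norm(d)
def onz(c,u,v,z):
    o,d=ray(c,u,v);return o+d*(z-o[2])/d[2]
def proj(c,p):
    K,Rm,t=cam(c);q=K@(Rm@np.array(p,float)+t);return q[:2]/q[2]
def tri(*rs):
    A=0;b=0
    for o,d in rs:
        P=np.eye(3)-np.outer(d,d);A=A+P;b=b+P@o
    return np.linalg.solve(A,b)
E
python3 - <<'E'
from h import *
import pickle
print(bot.state())
d={}
for n in('scene','top'):
    c=bot.read_camera(n);d[n]=c;save(n+'0',c['image']);print(n,ray(c,320,200))
pickle.dump(d,open('c0.pkl','wb'))
E
```

```text
pics
{'time': 0.0, 'joints': array([-1.35101289e+00,  1.50953790e-01,  1.43801834e+00, -6.33707204e-06,
        1.55377045e+00, -1.34016743e-01]), 'joint_vel': array([-0.00019642, -0.00047664, -0.00125848,  0.00117995, -0.00199146,
        0.00107416]), 'tau': array([-1.36750655e-04, -7.13039017e+01, -5.70870960e+01, -1.60643172e-04,
        8.84104898e-03,  2.30857876e-05]), 'position': array([ 0.19915463, -0.53924603,  0.30330006]), 'ee_rot': array([-0.12445555,  0.6964776 , -0.69566542,  0.12441622]), 'force': array([-0.27591397,  0.38812781,  0.1396047 ]), 'wrist_torque': array([-0.00214914, -0.03985017, -0.01488953]), 'width': 1.0013351819466407}
scene (array([ 1.20734897, -0.76200479,  1.21155717]), array([-0.47432939,  0.50754729, -0.71931035]))
top (array([ 0.2981345 , -0.00499421,  1.65456674]), array([ 0.15772619, -0.02072218, -0.98726544]))
```

View pics/scene0.png

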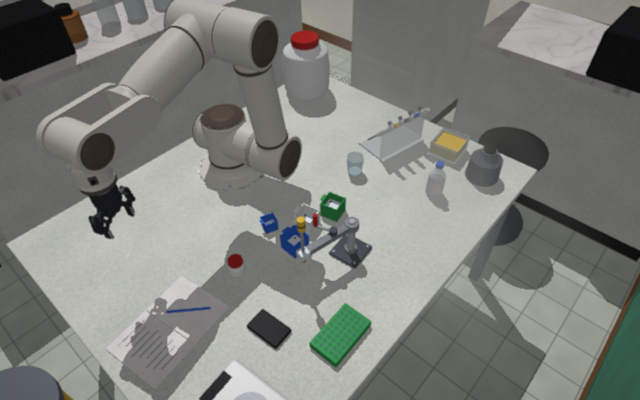

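View pics/top0.png

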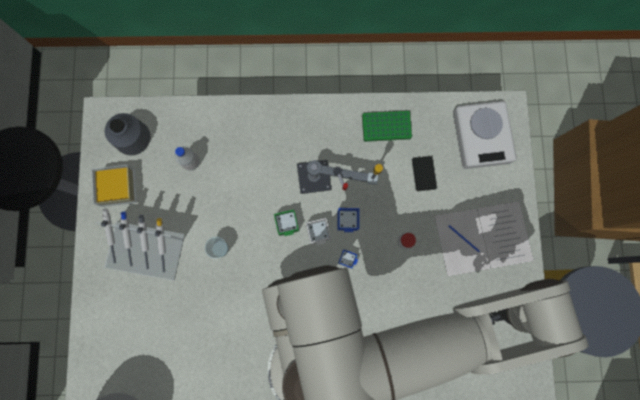

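The top view shows the gauge column at about (313,170), the yellow handle at (379,168) and the red pin at (346,186). Two blue pots are candidates, one at (347,219) and a smaller one at (347,258). I'll enlarge both views.

```bash
python3 - <<'E'
from h import *
import pickle
d=pickle.load(open('c0.pkl','rb'))
a=d['top']['image'][145:275,265:425];save('top0z',cv2.resize(a,None,fx=4.6,fy=4.6,interpolation=cv2.INTER_CUBIC))
a=d['scene']['image'][180:280,240:390];save('sc0z',cv2.resize(a,None,fx=5,fy=5,interpolation=cv2.INTER_CUBIC))
for n,u,v,z in [('handle',379,168,.255),('col',313,168,.157),('pin',346,186,.212),('big',347,219,.065),('small',347,258,.065),('green',286,222,.065),('white',318,229,.065)]:
  print(n,onz(d['top'],u,v,z))
E
```

```text
handle [ 0.61484257 -0.21244429  0.255     ]
col [ 0.64097912 -0.01647237  0.157     ]
pin [ 0.57027435 -0.11556734  0.212     ]
big [ 0.48636635 -0.12665562  0.065     ]
small [ 0.35770419 -0.12256931  0.065     ]
green [0.48048561 0.07599849 0.065     ]
white [ 0.45503487 -0.02954364  0.065     ]
```

View pics/top0z.png

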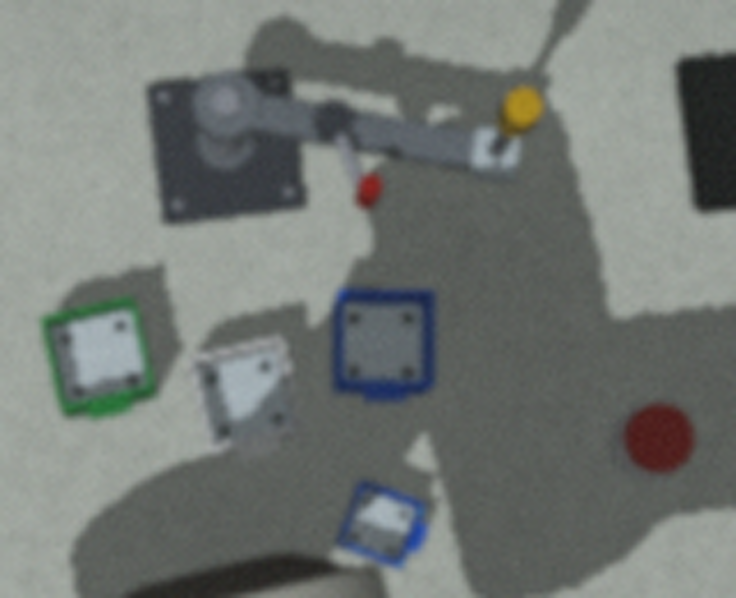

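View pics/sc0z.png

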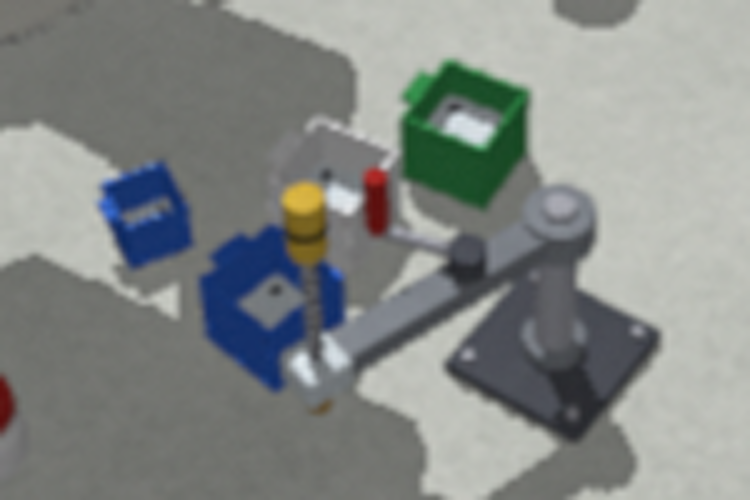

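The larger blue pot is top (348,219), with its plate and four spots. The small one at (347,258) is the undersized decoy, only about 45 mm wide. Next I triangulate the handle, the pin and the base.

```bash
cat >> h.py <<'E'
def blob(img,lo,hi,roi):
    x0,y0,x1,y1=roi;h=cv2.cvtColor(img[y0:y1,x0:x1],cv2.COLOR_RGB2HSV);m=cv2.inRange(h,np.array(lo),np.array(hi))
    n,l,s,c=cv2.connectedComponentsWithStats(m)
    i=1+np.argmax(s[1:,4]);return c[i]+[x0,y0],s[i]+[x0,y0,0,0,0]
E
python3 - <<'E'
from h import *
import pickle
d=pickle.load(open('c0.pkl','rb'));T,S=d['top'],d['scene']
for n,lo,hi,rt,rs in [('handle',(15,130,90),(35,255,255),(365,155,395,182),(290,205,312,238)),('pin',(0,140,60),(6,255,255),(335,178,355,192),(308,208,325,232)),]:
  a,sa=blob(T['image'],lo,hi,rt);b,sb=blob(S['image'],lo,hi,rs)
  p=tri(ray(T,*a),ray(S,*b));print(n,a,sa,b,sb,p,proj(T,p)-a,proj(S,p)-b)
f=lambda x,y:(265+(x+.5)/4.6-.5,145+(y+.5)/4.6-.5)
cs=[onz(T,*f(*q),.012) for q in [(150,87),(290,72),(305,203),(165,222)]];print('base',np.mean(cs,0));print(np.round(cs,3))
print('cap',onz(T,*f(224,102),.16))
s=lambda x,y:(240+(x+.5)/5-.5,180+(y+.5)/5-.5)
print('cap scene',onz(S,*s(561,207),.16))
cs=[onz(T,*f(*q),.065) for q in [(336,291),(434,291),(432,391),(335,390)]];print('pot',np.mean(cs,0));print(np.round(cs,3))
E
```

```text
handle [377.93846154 168.26153846] [374 164   9  10  65] [300.41666667 221.47222222] [297 217   8  10  72] [ 0.60847583 -0.20481559  0.28187736] [-0.17770653 -0.14357661] [-0.23602641  0.03136336]
pin [345.06666667 185.8       ] [344 184   4   5  15] [314.73170732 219.63414634] [313 214   4  13  41] [ 0.57607925 -0.11390933  0.18788379] [-0.2082071  -0.17609739] [-0.27017721  0.0392321 ]
base [ 0.64460769 -0.0207257   0.012     ]
[[ 0.691  0.037  0.012]
 [ 0.701 -0.069  0.012]
 [ 0.599 -0.078  0.012]
 [ 0.587  0.028  0.012]]
cap [ 0.64423589 -0.01749669  0.16      ]
cap scene [ 0.6518247  -0.02255347  0.16      ]
pot [ 0.48747636 -0.1305028   0.065     ]
[[ 0.524 -0.097  0.065]
 [ 0.523 -0.168  0.065]
 [ 0.45  -0.164  0.065]
 [ 0.452 -0.094  0.065]]
```

```bash
cat >> h.py <<'E'
COL=np.array([.645,-.020])
def ori(a):
    z=np.array([np.cos(a),np.sin(a),0]);y=np.array([0,0,-1.]);x=np.cross(y,z)
    return R.from_matrix(np.stack([x,y,z],1)).as_quat()
def wray(c,st,u,v):
    Tt=np.eye(4);Tt[:3,:3]=R.from_quat(st['ee_rot']).as_matrix();Tt[:3,3]=st['position']
    W=Tt@np.array(c['T_tool_cam']);d=W[:3,:3]@np.linalg.inv(np.array(c['camera_matrix']))@np.array([u,v,1.]);return W[:3,3],d/np.linalg.norm(d)
def wonz(c,st,u,v,z):
    o,d=wray(c,st,u,v);return o+d*(z-o[2])/d[2]
E
python3 - <<'E'
from h import *
st=bot.state();print(R.from_quat(st['ee_rot']).as_matrix().round(2))
c=bot.read_camera('wrist');print(np.round(c['T_tool_cam'],3));print(c['camera_matrix'])
H=np.array([.608,-.205]);th=np.arctan2(*(H-COL)[::-1]);print(np.degrees(th))
P=np.array([.4875,-.1305]);tp=np.arctan2(*(P-COL)[::-1]);print(np.degrees(tp),np.linalg.norm(P-COL))
for k in (np.pi/2,-np.pi/2):
  print(bot.inverse_kinematics([*H,.45],ori(th+k)),bot.inverse_kinematics([*P,.25],ori(tp+k)))
E
```

```text
[[-0.94 -0.    0.35]
 [-0.35  0.   -0.94]
 [-0.   -1.   -0.  ]]
[[-0.     0.96   0.281 -0.071]
 [-0.001 -0.281  0.96  -0.07 ]
 [ 1.     0.     0.001 -0.   ]
 [ 0.     0.     0.     1.   ]]
[[296.65485889   0.         317.67086783]
 [  0.         296.65485889 192.2773686 ]
 [  0.           0.           1.        ]]
-101.30993247402021
-144.9469879365585 0.1923967255438616
[-4.45183345e-01  2.95675890e-01  9.70792963e-01 -4.44089210e-16
  1.87512380e+00 -2.47787785e-01] [-4.14333526e-01  2.86028770e-02  1.67929909e+00 -4.44089210e-16
  1.43369069e+00  5.44672327e-01]
None [-4.14333526e-01  2.86028770e-02  1.67929909e+00 -4.44089210e-16
  1.43369069e+00 -2.59692033e+00]
```

```bash
python3 - <<'E'
from h import *
p=bot.state()['position'];bot.move_linear(p+[0,0,.12],max_speed=.3)
H=np.array([.608,-.205]);th=np.arctan2(*(H-COL)[::-1])
bot.goto([*H,.45],ori(th+np.pi/2))
st=bot.state();c=bot.read_camera('wrist');import pickle;pickle.dump((c,st),open('w1.pkl','wb'));save('w1',c['image']);print(st['time'],st['position'],st['force'])
E
```

```text
2.6167 [ 0.60759853 -0.20595692  0.44994825] [ 0.52694969 -0.31873355  0.06996629]
```

View pics/w1.png

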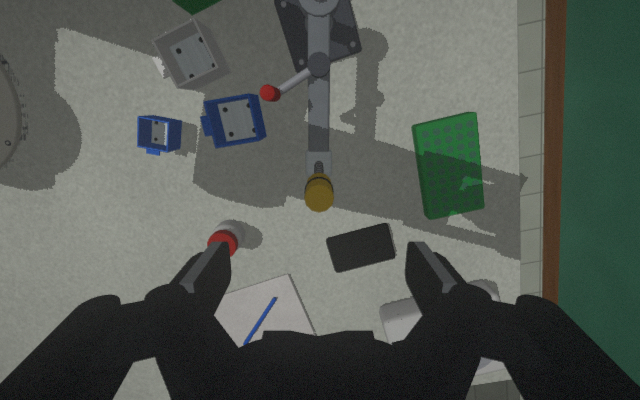

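The wrist view shows the handle at (319,192), the pin at (270,93), the blue pot at (235,120) and the column cap at about (320,3). I'll refine positions from these.

```bash
python3 - <<'E'
from h import *
import pickle
c,st=pickle.load(open('w1.pkl','rb'))
a=c['image'][0:220,140:360];save('w1z',cv2.resize(a,None,fx=2.7,fy=2.7,interpolation=cv2.INTER_CUBIC))
a=c['image'][80:160,190:290];save('w1p',cv2.resize(a,None,fx=7,fy=7,interpolation=cv2.INTER_CUBIC))
d=pickle.load(open('c0.pkl','rb'));T,S=d['top'],d['scene']
hb,hs=blob(c['image'],(15,130,90),(35,255,255),(290,160,350,220));pb,ps=blob(c['image'],(0,140,60),(6,255,255),(250,75,295,110))
print(hb,hs,pb,ps)
print('handle',tri(wray(c,st,*hb),ray(T,377.94,168.26),ray(S,300.4,221.5)), wonz(c,st,*hb,.29))
print('pin',tri(wray(c,st,*pb),ray(T,345.07,185.8),ray(S,314.73,219.63)), wonz(c,st,*pb,.20))
E
```

```text
[318.71092437 197.46890756] [305 183  29  29 595] [268.31884058  92.48792271] [260  85  20  16 207]
handle [ 0.60838322 -0.20609928  0.28350944] [ 0.60799066 -0.20619357  0.29      ]
pin [ 0.57476114 -0.11335274  0.18788887] [ 0.57432117 -0.1134858   0.2       ]
```

View pics/w1p.png

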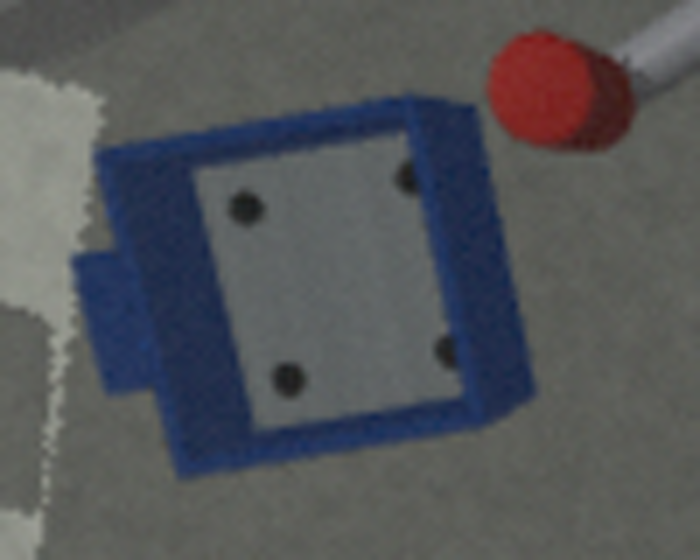

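View pics/w1z.png

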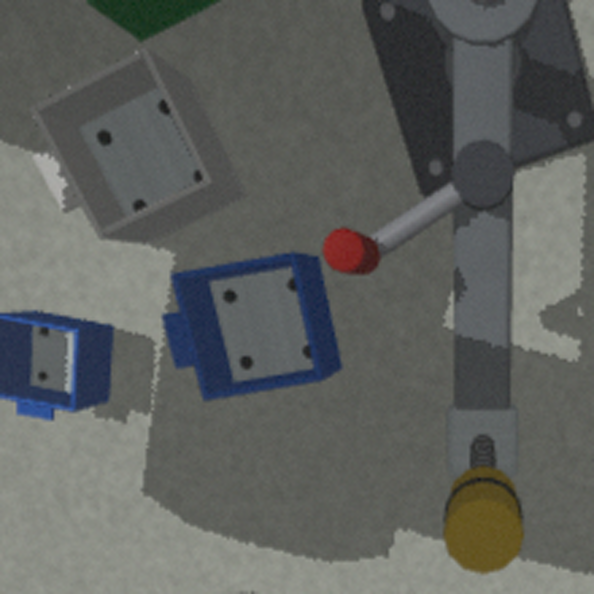

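```bash
python3 - <<'E'
from h import *
import pickle
c,st=pickle.load(open('w1.pkl','rb'))
f=lambda x,y:(190+(x+.5)/7-.5,80+(y+.5)/7-.5)
cs=np.array([wonz(c,st,*f(*q),.065) for q in [(97,152),(410,97),(485,425),(180,475)]]);m=cs.mean(0);print(cs.round(4),m)
ax=(cs[1]-cs[0]+cs[2]-cs[3]);print(np.linalg.norm(ax)/2);ax/=np.linalg.norm(ax)
for z in np.arange(.01,.042,.004): print(round(z,3),(wonz(c,st,*f(223,300),z)-m)@ax)
E
```

```text
[[ 0.4582 -0.0972  0.065 ]
 [ 0.5253 -0.0995  0.065 ]
 [ 0.5236 -0.1681  0.065 ]
 [ 0.4555 -0.1654  0.065 ]] [ 0.49067408 -0.1325649   0.065     ]
0.06761869302198216
0.01 -0.032941214356157704
0.014 -0.03165602746829401
0.018 -0.030370840580430207
0.022 -0.02908565369256651
0.026 -0.027800466804702707
0.03 -0.02651527991683901
0.034 -0.025230093028975265
0.038 -0.023944906141111513
```

```bash
python3 - <<'E'
from h import *
H=np.array([.608,-.2058])
bot.move_linear([*H,.332],max_speed=.12)
print(bot.state()['force'])
bot.command_gripper(0.0)
s=bot.state();print(s['time'],s['position'],s['force'],s['width'])
c=bot.read_camera('wrist');save('w2',c['image']);c=bot.read_camera('scene');save('s2',cv2.resize(c['image'][150:300,200:420],None,fx=3.4,fy=3.4))
E
```

```text
[0.6555104  0.33638617 1.18747246]
4.3917 [ 0.60805036 -0.20580787  0.33208074] [ 1.22138379 -0.75708611  1.19192749] 0.26796774717892763
```

View pics/w2.png

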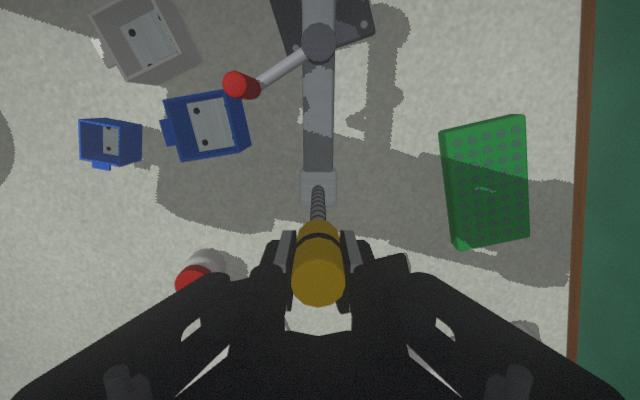

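View pics/s2.png

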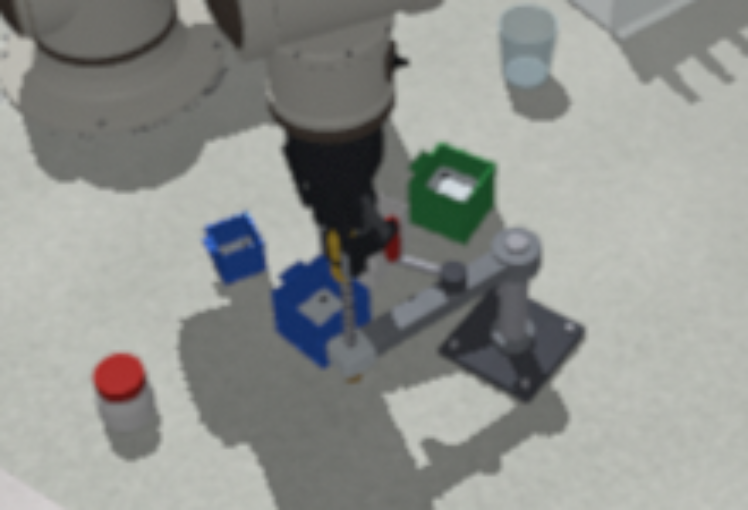

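The grip is good: width 0.27, with the handle centred between the pads. Now I swing along the arc.

```bash
python3 - <<'E'
from h import *
s=bot.state();p=s['position'];th=np.arctan2(*(p[:2]-COL)[::-1]);r=np.linalg.norm(p[:2]-COL)
P=np.array([.489,-.132]);tp=np.arctan2(*(P-COL)[::-1]);print(np.degrees([th,tp]),r,np.linalg.norm(P-COL))
for i,t in enumerate(np.linspace(th,tp,8)[1:]):
    bot.move_linear([*(COL+r*np.array([np.cos(t),np.sin(t)])),.332],ori(t+np.pi/2),max_speed=.08)
    s=bot.state();f=s['force'];u=np.array([np.cos(t),np.sin(t)]);print(s['position'].round(4),'rad',f[:2]@u,'tan',f[0]*-u[1]+f[1]*u[0],f[2],s['width'])
    if np.linalg.norm(f)>35: print('STOP');break
print(s['time'])
c=bot.read_camera('wrist');save('w3',c['image']);c=bot.read_camera('scene');save('s3',cv2.resize(c['image'][150:300,200:420],None,fx=3.4,fy=3.4))
c=bot.read_camera('top');save('t3',cv2.resize(c['image'][145:275,265:425],None,fx=4.6,fy=4.6))
E
```

```text
[-101.24986423 -144.32359178] 0.18945814831929667 0.19204166214652488
[ 0.588  -0.2006  0.3318] rad -0.6333041032139477 tan -4.6618805145656665 -0.5977625190654071 0.26590579221535876
[ 0.5693 -0.1935  0.332 ] rad -2.5245440314344494 tan -5.767108695537413 -0.8729292444875895 0.2661296761847214
[ 0.5513 -0.1844  0.3321] rad -4.22856568530139 tan -5.053256913608047 0.5091405292853252 0.26537196025532234
[ 0.5343 -0.1733  0.3321] rad -4.386323485431927 tan -5.460820401199362 -0.7573582283070874 0.26721975066623516
[ 0.5185 -0.1605  0.3321] rad -4.904017553484751 tan -5.234877576570294 -0.45153744844710086 0.26642671750448527
[ 0.5042 -0.1461  0.3322] rad -4.605908523908066 tan -5.689480017078472 -0.2199496503996171 0.26367881730831666
[ 0.4915 -0.1302  0.3322] rad -3.5548656784641466 tan -5.130720343468417 -0.19140800263795182 0.26174763713684807
7.3417
```

View pics/w3.png

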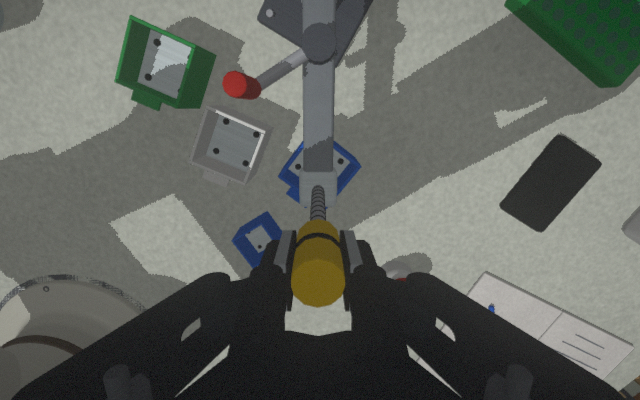

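View pics/s3.png

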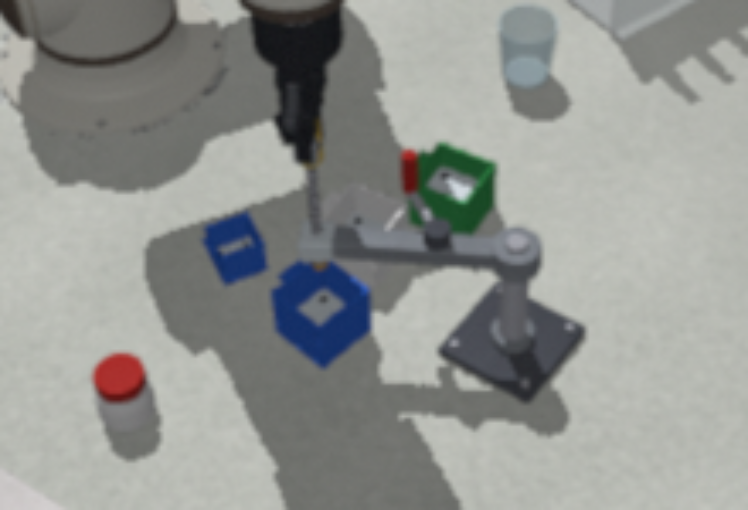

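The probe hangs over the large blue pot. I lower it in guarded steps.

```bash
python3 - <<'E'
from h import *
p=bot.state()['position'];p[2]=.332
bot.move_linear(p-[0,0,.05],max_speed=.06);s=bot.state();b=s['force'][2];print(b,s['position'])
z=.282
while z>.225:
    z-=.001
    bot.move_linear([p[0],p[1],z],max_speed=.015);s=bot.state();f=s['force'][2]
    if f>5: break
    if round((.282-z)*1000)%5==0: print(z,f)
print(s['time'],z,s['force'],s['position'],s['width'])
c=bot.read_camera('wrist');save('w4',c['image'])
c=bot.read_camera('scene');save('s4',cv2.resize(c['image'][150:300,200:420],None,fx=3.4,fy=3.4))
E
```

```text
-6.179951503842422 [ 0.49169769 -0.1303878   0.2820306 ]
0.27699999999999997 -1.065809858684514
0.27199999999999996 -1.4076805637514176
0.26699999999999996 -0.7998963011782418
0.26199999999999996 -1.7592470156347613
0.25699999999999995 -1.5383848206430337
0.25199999999999995 -2.0387825424672883
0.24699999999999994 -1.712071096410707
17.475 0.24599999999999994 [3.21044923 1.16384166 7.00704496] [ 0.49164979 -0.13032826  0.24641144] 0.26220147754501855
```

View pics/w4.png

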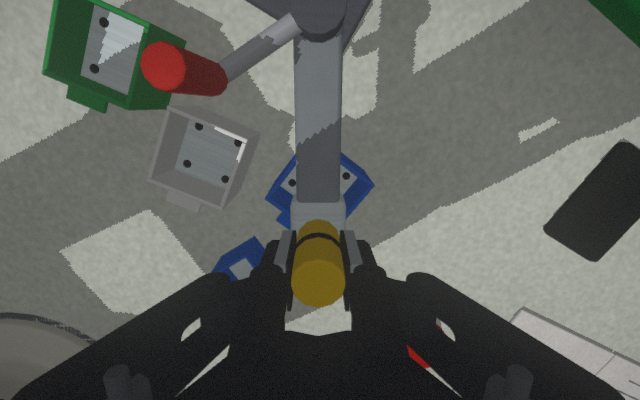

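View pics/s4.png

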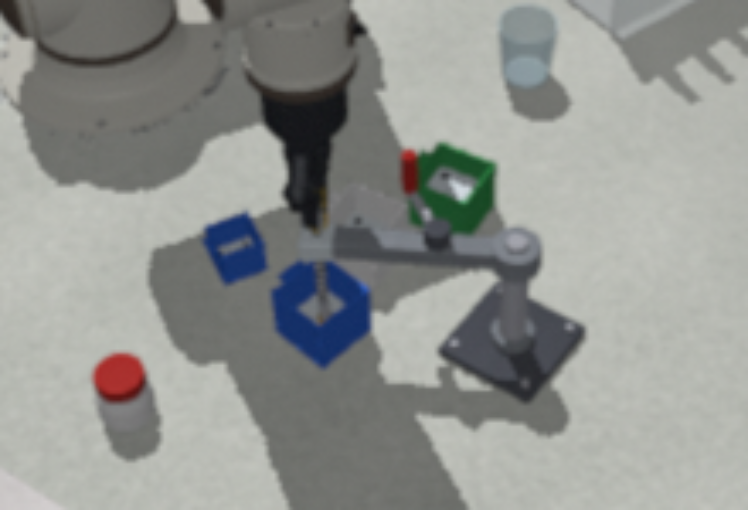

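Contact came at TCP z 0.246 with Fz rising from -1.7 to +7 N. That puts the plate at about 15 mm, which agrees with the image estimate of 17 mm. I release and check the handle did not lift.

```bash
python3 - <<'E'
from h import *
c=bot.read_camera('wrist');a,sa=blob(c['image'],(15,130,60),(35,255,255),(280,210,360,320));print(a,sa)
bot.command_gripper(0.45);s=bot.state();print(s['time'],s['force'],s['position'])
c=bot.read_camera('wrist');save('w5',c['image']);a,sa=blob(c['image'],(15,130,60),(35,255,255),(280,210,360,320));print(a,sa)
E
```

```text
[317.66126943 272.26198187] [ 291  237   55   70 3088]
17.925 [-0.23146035  0.04460788  0.73537333] [ 0.4913046  -0.13029952  0.24568173]
[318.37969446 272.61171229] [ 291  237   56   71 3142]
```

View pics/w5.png

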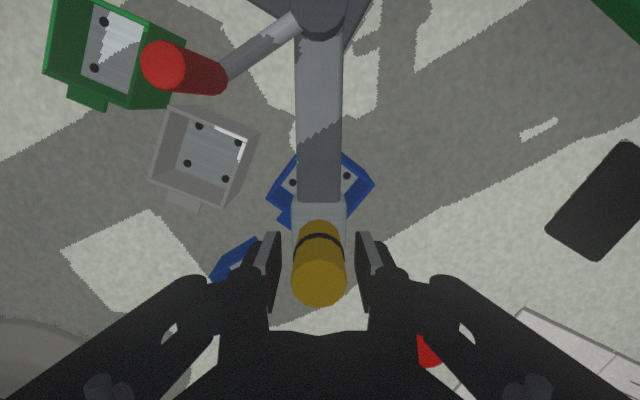

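```bash
python3 - <<'E'
from h import *
p=bot.state()['position']
bot.move_linear([p[0],p[1],.325],max_speed=.12)
bot.command_gripper(0.0);bot.wait(.2);s=bot.state();b=s['force'][2];print(b,s['width'],s['time'])
bot.move_linear([p[0],p[1],.295],max_speed=.06)
z=.295
while z>.272:
    z-=.001;bot.move_linear([p[0],p[1],z],max_speed=.02);s=bot.state();f=s['force'][2]
    if f>.5 or z<.284: print(round(z,4),f,s['position'][2])
    if f>4.5: break
print(s['time'],s['force'],s['position'])
bot.move_linear([p[0],p[1],.33],max_speed=.12);print(bot.state()['force'])
E
```

```text
-0.00366522379771639 -0.002099625763203562 19.4333
0.286 0.7603339796089938 0.28593184024029944
0.285 0.7388798117107575 0.2849384967037467
0.283 0.2785267277882239 0.2829185196887086
0.282 0.5510122297010124 0.2818923885678773
0.281 7.035199535396207 0.2815764252395342
23.5833 [-2.15654002  1.8183809   7.03519954] [ 0.4914127  -0.13029948  0.28157643]
[ 0.09006219  0.35029597 -0.80237494]
```

The probe is seated. Pressing on top of the handle met a hard stop at once, with no soft slide, and the foot is at about 15 mm. Now I measure the lock pin.

```bash
python3 - <<'E'
from h import *
s=bot.state();c=bot.read_camera('wrist');save('w6',c['image']);S=bot.read_camera('scene');save('s6',cv2.resize(S['image'][150:300,200:420],None,fx=3.4,fy=3.4))
lo,hi=(0,140,60),(6,255,255)
a,sa=blob(c['image'],lo,hi,(150,50,300,130));b,sb=blob(S['image'],lo,hi,(308,185,328,215));print(a,sa,b,sb)
p=tri(wray(c,s,*a),ray(S,*b));print('tri',p,proj(S,p)-b,'z.2',wonz(c,s,*a,.2),'scene .187',onz(S,*b,.1875))
print('top disk?',[wonz(c,s,sa[0]+sa[3]*.4,a[1],.212)])
H=np.array([.4914,-.1303]);u=(H-COL)/np.linalg.norm(H-COL);x=-u;y=np.array([-x[1],x[0]]);piv=COL+.075*u
for q in (0,.15,.3): print(q,piv+.06*(np.cos(.6-q)*y+np.sin(.6-q)*u))
v=p[:2]-piv;print(np.linalg.norm(v),'q',.6-np.arctan2(v@u,v@y),s['time'])
E
```

```text
[233.44007491  83.52059925] [221  70  27  28 534] [319.94117647 199.88235294] [318 195   4  11  34]
tri [ 0.5261108  -0.03253503  0.1787892 ] [ 0.16459804 -0.03661378] z.2 [ 0.52861221 -0.03751487  0.2       ] scene .187 [ 0.53156536 -0.03915948  0.1875    ]
top disk? [array([ 0.52940892, -0.03998546,  0.212     ])]
0 [ 0.5276772  -0.04328396]
0.15 [ 0.53136843 -0.03508499]
0.3 [ 0.53624346 -0.0275297 ]
0.06583763455712663 q 0.1458789135077891 24.1417
```

View pics/w6.png

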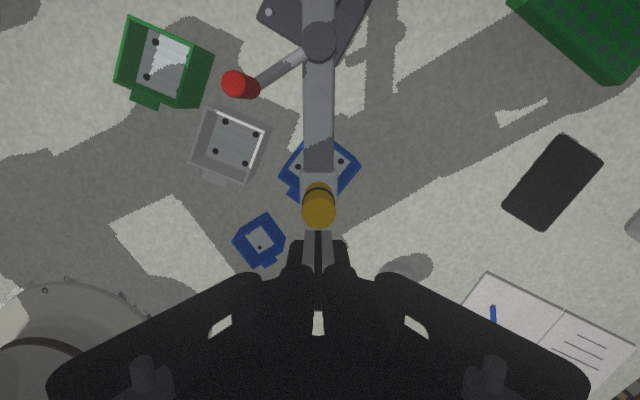

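```bash
cat >> h.py <<'E'
Hn=np.array([.4914,-.1303]);U=(Hn-COL)/np.linalg.norm(Hn-COL);Y=np.array([U[1],-U[0]]);PIV=COL+.075*U
def pinp(q,piv=PIV):
    f=.6-q;return piv+.06*(np.cos(f)*Y+np.sin(f)*U)
def jaw(q):
    f=.6-q;t=-np.cos(f)*U+np.sin(f)*Y;return np.arctan2(t[1],t[0])
E
python3 - <<'E'
from h import *
print(Y,np.degrees(jaw(.08)),np.degrees(jaw(1.2)))
print([bot.inverse_kinematics([*pinp(q),.252],ori(jaw(q))) for q in (.08,.6,1.25)])
bot.goto([.530,-.039,.33],ori(jaw(.08)));bot.command_gripper(.55)
s=bot.state();c=bot.read_camera('wrist');save('w7',c['image']);a,sa=blob(c['image'],(0,140,60),(6,255,255),(250,120,400,330));print(a,sa,s['time'],s['position'])
print([wonz(c,s,*a,z) for z in (.19,.2,.212)])
E
```

```text
[-0.58328731  0.81226592] 65.47589341637516 1.3046203617229528
[array([-2.18390859e-01,  8.22318144e-02,  1.61862923e+00, -4.44089210e-16,
        1.44073161e+00, -1.36116078e+00]), array([-1.67607744e-01,  1.20216487e-01,  1.57687377e+00, -4.44089210e-16,
        1.44450239e+00, -7.90377665e-01]), array([-1.37932460e-01,  1.94990256e-01,  1.49059671e+00, -4.44089210e-16,
        1.45600568e+00, -1.10702381e-01])]
[316.75803723 206.11167513] [306 187  22  38 591] 26.475 [ 0.52999718 -0.03904091  0.32999317]
[array([ 0.5299994 , -0.03977265,  0.19      ]), array([ 0.52689198, -0.03831062,  0.2       ]), array([ 0.52316308, -0.03655617,  0.212     ])]
```

View pics/w7.png

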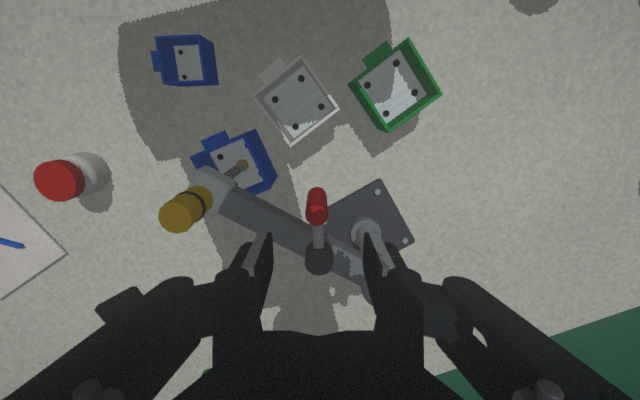

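The brass foot rests inside the blue pot on its plate, at (235,168). The pin is centred between the jaws at (317,206). Next I cage the pin and sweep it.

```bash
python3 - <<'E'
from h import *
bot.move_linear([*pinp(.08),.253],max_speed=.1);print(bot.state()['force'])
bot.command_gripper(.32);s=bot.state();print(s['force'],s['width'])
if np.linalg.norm(s['force'])<6:
  q=.08
  while q<1.0:
    q+=.092;bot.move_linear([*pinp(q),.253],ori(jaw(q)),max_speed=.06);s=bot.state();print(round(q,2),s['force'].round(1))
    if np.linalg.norm(s['force'][:2])>10: break
c=bot.read_camera('wrist');save('w8',c['image']);print(s['time'])
E
```

```text
[-0.09205036 -0.0148556  -0.67702496]
[-0.42563763  0.56400713  0.4197642 ] 0.3206014398422209
0.17 [ 0.6 -0.1  0.6]
0.26 [-0.   0.4  0.4]
0.36 [-0.9 -0.1 -0.3]
0.45 [-0.5 -0.7 -0.5]
0.54 [ 0.4 -1.  -0. ]
0.63 [ 0.1 -1.  -0.8]
0.72 [-0.5  1.2 -0.6]
0.82 [-0.3 -0.  -0.9]
0.91 [ 0.7 -0.1  0.4]
1.0 [ 0.5 -0.2  0.4]
1.09 [-0.  -0.8 -0.3]
30.5167
```

View pics/w8.png

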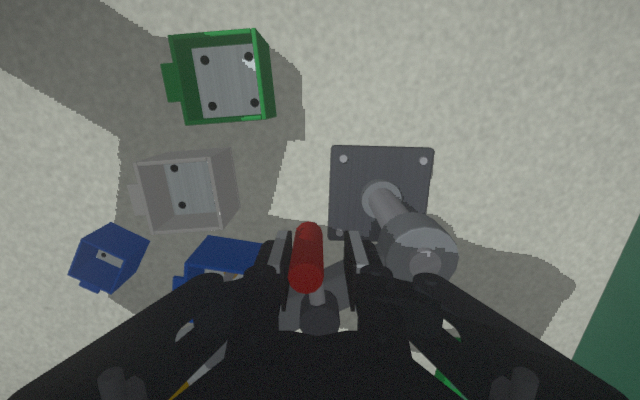

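```bash
python3 - <<'E'
from h import *
q=1.092
while q<1.5:
    q+=.02;bot.move_linear([*pinp(q),.253],ori(jaw(q)),max_speed=.02);s=bot.state();f=s['force'];print(round(q,3),f.round(1))
    if np.linalg.norm(f[:2])>6: break
c=bot.read_camera('wrist');save('w9',c['image']);print(s['time'])
E
```

```text
1.112 [-2.2  0.2  0.7]
1.132 [-2.2 -0.6  0.9]
1.152 [-1.5 -0.   1.8]
1.172 [-0.2  0.6  1.2]
1.192 [-0.9  0.9  0.3]
1.212 [-1.4  0.2  0.5]
1.232 [-2.6  0.7  0.3]
1.252 [-1.2  0.6 -0.8]
1.272 [-0.7  0.4  0. ]
1.292 [-1.8  0.2  0.2]
1.312 [-2.2  2.4 -0. ]
1.332 [-8.9  1.3  2.9]
33.5667
```

View pics/w9.png

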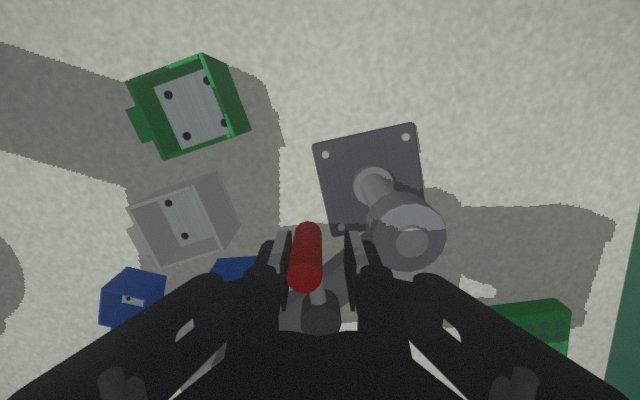

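The lever met its stop: 9 N at the commanded angle, less the cage play, gives about 1.2 rad. I back off, rise and check.

```bash
python3 - <<'E'
from h import *
bot.move_linear([*pinp(1.26),.253],max_speed=.03)
bot.command_gripper(.5);print(bot.state()['force'])
p=bot.state()['position'];bot.move_linear([p[0],p[1],.36],max_speed=.12)
bot.goto([.50,-.14,.40],ori(jaw(1.2)-.9));bot.wait(.3)
s=bot.state();c=bot.read_camera('wrist');save('w10',c['image']);S=bot.read_camera('scene');T=bot.read_camera('top')
import pickle;pickle.dump((c,s,S,T),open('f.pkl','wb'))
save('s10',cv2.resize(S['image'][150:300,200:420],None,fx=3.4,fy=3.4));save('t10',cv2.resize(T['image'][145:275,265:425],None,fx=4.6,fy=4.6));print(s['time'])
E
```

```text
[-0.51368049  0.30235655  1.20166196]
36.25
```

View pics/w10.png

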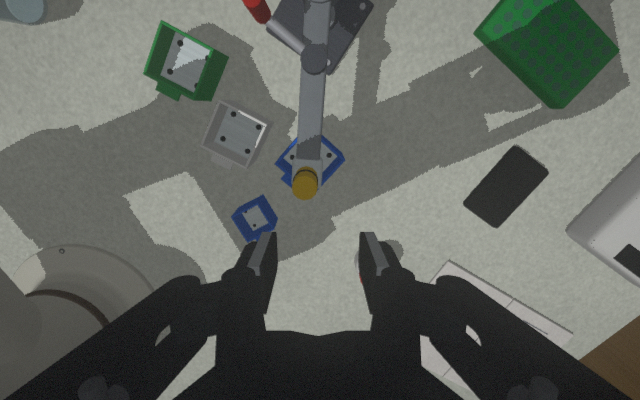

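View pics/s10.png

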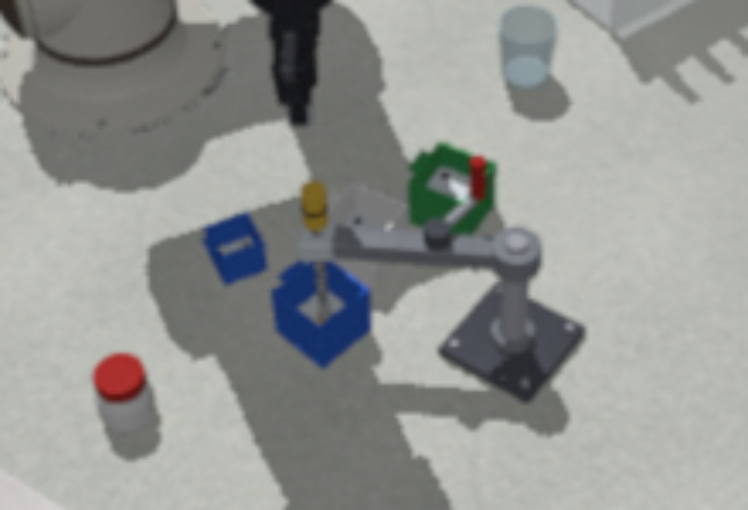

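```bash
python3 - <<'E'
from h import *
import pickle
c,s,S,T=pickle.load(open('f.pkl','rb'));d=pickle.load(open('c0.pkl','rb'))
b,sb=blob(S['image'],(0,140,60),(6,255,255),(332,190,350,215));p=onz(S,*b,.1875);print('pin',p,[(q,pinp(q).round(4)) for q in (1.0,1.1,1.2)])
# earlier scene bias: same method at start lever
v=p[:2]-PIV;print('q',.6-np.arctan2(v@U,v@Y))
hb,_=blob(c['image'],(15,130,60),(35,255,255),(270,150,340,220));sb,_=blob(S['image'],(15,130,60),(35,255,255),(285,200,300,220))
print('handle',tri(wray(c,s,*hb),ray(S,*sb)))
k=np.abs(S['image'].astype(int)-d['scene']['image']).max(2)
for n,lo,hi,roi in [('blue',(105,120,30),(130,255,255),(275,222,312,262)),('green',(50,90,30),(85,255,255),(318,190,348,222)),('jar',(0,140,60),(8,255,255),(220,248,250,275)),('small',(105,120,30),(130,255,255),(255,208,282,236))]:
  print(n,blob(d['scene']['image'],lo,hi,roi),blob(S['image'],lo,hi,roi))
E
```

```text
pin [ 0.58431126 -0.00093612  0.1875    ] [(1.0, array([ 0.5708, -0.0052])), (1.1, array([ 0.5767, -0.0042])), (1.2, array([ 0.5827, -0.0038]))]
q 1.2264509496876084
handle [ 0.49068303 -0.13051977  0.1853302 ]
blue (array([289.61852861, 240.18256131]), array([280, 225,  21,  33, 367])) (array([294.06616257, 241.26275992]), array([280, 227,  29,  31, 529]))
green (array([332.08314088, 206.59122402]), array([321, 192,  24,  29, 433])) (array([327.22421525, 203.367713  ]), array([320, 192,  18,  24, 223]))
jar (array([234.63694268, 260.65605096]), array([228, 254,  14,  14, 157])) (array([234.65806452, 260.67096774]), array([228, 254,  14,  14, 155]))
small (array([268.98222222, 222.53333333]), array([260, 213,  18,  20, 225])) (array([269.        , 222.69090909]), array([260, 213,  18,  20, 220]))
```

Lever angle reads about 1.2 (closed) and the handle is still at z 0.185. The jar and small pot are unmoved; the blue and green mask changes come from occlusion by the gauge. The robot is clear, so I hand in.

```bash
python3 - <<'E'
from h import *
print(bot.job_done(),bot.state()['time'])
E
```

```text
the job is handed in; nothing more can be done
the job is handed in; nothing more can be done
```

The job is done and handed in at about 36 s of the 61 s allowed. I swung the gauge by the probe's yellow handle over the larger blue pot and lowered the probe until its foot rested on the plate. I then released it and swung the lock lever closed to its stop. No verdict was reported.

- **Probe seated:** it touched the plate at about 7 N, and a 7 N press on top of the handle after release met a hard stop at once. The foot height came out at about 15 mm, against about 17 mm for the plate from the first wrist picture. After locking, the handle's centre was still at z 0.185.
- **Lock closed:** the lever met its stop at 9 N. In the last picture it reads 1.23 rad, against 1.2 fully closed, which is within camera error.
- **Other things:** the jar and the small blue pot have not moved in the images. My mask comparison for the blue and green pots was inconclusive because the gauge now hides different parts of them. By eye both look where they were, and so does the white pot. I did not check the bottle, beaker or case one by one, but nothing was moved near them.

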